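# Lock up the toy garage: door to the catch, then the key code

## Robot

A 7-joint arm with a two-finger parallel gripper is mounted at the origin on the work surface. World frame = base frame: x ahead of the robot, y to its left, z up, the work surface at z = 0. Lengths are in m, angles in rad, forces in N, time in s.
With the tool pointing down it reaches from about 0.4 to 0.875 m from the base axis. Payload 4.4 kg.
Tool frame: the origin (TCP) lies at the very end of the fingers, on their centre line; the grasp point (between the pads) lies 19 mm behind it (r.pinch_z is the distance from the TCP to the grasp point, in m); z points along the fingers, y is the line along which they close (so a half turn about z gives the same grasp; the last joint's range is limited). The gripper opens to 85 mm and grips with 20 to 120 N. Pads are 22 mm wide; open, the fingers measure 114 mm over their backs; the gripper's body (76 mm by 85 mm) begins 54 mm behind the grasp point. The pads swing forward as they close: fully open they stand 13 mm farther back than shut.
Start: joints at [1.132, 0.628, 0.038, 1.517, -0.027, 0.996, -0.02], TCP at [0.237, -0.605, 0.231] pointing down, gripper open.
Joint ranges: [-3.06, 3.06], [-0.37, 2.12], [-1.25, 1.32], [0.18, 2.47], [-1.1, 4.24], [0.23, 1.98], [-2.94, 2.94]. Speed limits (rad/s): [2.57, 2.57, 3.14, 3.14, 3.14, 3.14, 3.14].

## Interface

Orientations are given as a unit quaternion [w, x, y, z].
In Python, from bench import r gives the robot as it stands. Calls block until the motion is done:
- r.move_ptp(position, orientation): joint-space move of the TCP to a pose.
- r.move_straight(position, rotation=None, v=0.15, max_force=None): straight line of the TCP; rotation=None keeps the orientation; v is the mean speed in m/s. With max_force (N) it stops when the force on the tool has changed by that much, and returns True; else False.
- r.move_j(angles): joint-space move.
- r.command_gripper(opening): finger opening in m; the grip force is fixed at half the most; returns when the fingers have stopped.
- r.pause(seconds).
- r.solve_ik(position, orientation): joint angles nearest the present ones, or None.
- r.observe(): the state.
- r.get_image(name): name is "scene" or "top" or "wrist"; returns the picture (420x560x3 uint8, blue, green, red); there is no depth.
- r.camera_model(name): a dict with "mtx" (3x3 intrinsics, pixels), "world_from_camera" (4x4, takes a point from camera to world coordinates); the wrist camera has in their place "hand_eye" (4x4, takes a point from camera to tool coordinates, whose origin is the TCP and whose axes are the flange's). Camera axes: x right, y down, z forward; pixel columns grow to the right and rows downward; lengths in m; the calibration is good to about 2 mm. A picture is of the moment at which its call begins: read the wrist's pose just before it. camera_model takes no time and is no camera call.
A pose or a line that the arm cannot do raises r.PlanningError and nothing moves.
- r.hand_in(): hands the job in; it is judged then, once.
Trained networks look in the newest picture that a camera, given by its name, has taken for a name from the list of things; names that differ only in an ending like _2 or _b are one class to them, and where a whole thing is asked for, a point or a joint stands for the part that bears it (a point fixed in the world has none). Each returns a list of dicts, best first, with "conf" (0 to 1); they miss things now and then, are a little off and sometimes report something else, mostly with a low value. They report only what shows in the picture. A call takes as long as a camera call.
- r.recognise(camera, label): "xy" ([column, row] in pixels, amid what is visible of it).
- r.mark_of(camera, label): "xy" ([column, row] in pixels: a listed point, or the origin of a listed thing).
The state is a dict: "time": time; "joints": joint angles; "joint_velocities": joint speeds; "joint_torque": joint torques, N m; "eef_pos": TCP position; "ee_rot": TCP orientation; "wrist_force": force on the tool from outside, world axes, zero at the start; "wrist_torque": the same for the moment, N m; "finger_gap": finger opening in m; "grasp_force": force on a finger pad.
Only numpy, scipy, OpenCV 4.12 (cv2) and the standard library are available. Lean on these libraries where they do the work, as an engineer would, in place of code of your own. Each camera call takes 0.05 s, during which the arm holds its last target. There are 200 camera calls.

## Task

The green racer is parked for the night: push the orange garage door shut until its catch snaps and it stays fully closed by itself. Only then enter the code on the roof keys: yellow, then blue, then green, pressing each one fully down by itself and letting it spring back up before the next. Do not press the red key, and leave the cars, the petrol pump and the tin where they are.

Things in the scene. Friction and masses are not known exactly. Their poses are not given: they have to be found in the camera images.
- garage: Toy garage, fixed to the shelf: white walls, grey roof, 170 mm deep (its x) x 190 mm wide (its y) x 115 mm high to the top of the roof. Origin at the centre of its underside; its own -x axis points out of the doorway, z up. The four keys stand on the flat roof, in a 2 x 2 grid of 60 mm pitch on a black panel, the nearest 70 mm behind the front wall's face
- garage_door (a joint): Opening angle of the orange garage door in rad: 0 is fully shut against the front, grows as it swings outwards, at most 1.6. It stands open at the start and stays where it is left. A sprung roller catch resists from about 0.1 rad; past about 0.04 rad it snaps the door to 0 and holds it. Passing it takes roughly 7 N pushed 120 mm from the hinge
- door_hinge (a point): Point on the door's upright hinge axis, 58.5 mm above the shelf; fixed to the garage, its axes parallel to the garage's. In the garage's frame the hinge is at x -91 mm, y +85 mm. The shut door reaches from here 170 mm along the garage's -y; it opens by swinging its free edge towards the garage's -x
- door_push (a point): Point on the door's outer face, 120 mm from the hinge axis and 90 mm above the shelf, a good place to push; moves with the door, its -x axis points out of the outer face. The door panel is 170 mm wide, 10 mm thick (the hinge axis runs in its mid-plane), its lower edge 6 mm and its upper edge 111 mm above the shelf; a small white knob stands 12 mm off the outer face 150 mm from the hinge, 28 mm above the shelf
- racer_center (a point): Centre of the green die-cast racer, 95 x 42 x 30 mm, parked inside the garage; to be left there
- police_car_center (a point): Centre of the white police car, 95 x 42 x 30 mm, standing on the grey road tile; to be left alone
- petrol_pump_center (a point): Centre of the red toy petrol pump, 60 x 50 mm, 111 mm high; to be left alone
- tin_center (a point): Centre of the round aluminium tin, 79 mm across, 72 mm high; to be left alone
- key_yellow_top (a point): Centre of the top face of the yellow round key on the garage roof (28 mm across, in a 44 mm round grey housing 12 mm high; the key stands 10 mm proud of the housing, 137 mm above the shelf). Pressed straight down
- key_yellow (a joint): How far the yellow key is pressed, in m: 0 is up, 0.006 fully down. It springs back when let go; fully down takes about 4 N
- key_blue_top (a point): Centre of the top face of the blue round key on the garage roof (28 mm across, in a 44 mm round grey housing 12 mm high; the key stands 10 mm proud of the housing, 137 mm above the shelf). Pressed straight down
- key_blue (a joint): How far the blue key is pressed, in m: 0 is up, 0.006 fully down. It springs back when let go; fully down takes about 4 N
- key_green_top (a point): Centre of the top face of the green round key on the garage roof (28 mm across, in a 44 mm round grey housing 12 mm high; the key stands 10 mm proud of the housing, 137 mm above the shelf). Pressed straight down
- key_green (a joint): How far the green key is pressed, in m: 0 is up, 0.006 fully down. It springs back when let go; fully down takes about 4 N
- key_red_top (a point): Centre of the top face of the red round key on the garage roof (28 mm across, in a 44 mm round grey housing 12 mm high; the key stands 10 mm proud of the housing, 137 mm above the shelf). Pressed straight down; not part of the code
- key_red (a joint): How far the red key is pressed, in m: 0 is up, 0.006 fully down. It springs back when let go; fully down takes about 4 N

How it is judged:
By the outcome, as a careful person would: the job done as asked, in the order asked, and still so for the second after the job is handed in, with the robot touching nothing.
It also fails if it takes over 58 s, if anything falls off the work surface, if the arm or the gripper's body presses on something with over 40 N, if the wrist force passes 120 N, or if a joint passes its speed limit or range.

## Working session

There is one attempt and no reset: what is moved stays moved. The work goes in short steps, each a Python script; the robot and the scene stay as the last script left them, time stands still between calls to the robot, and variables do not carry over. Pictures are saved under pics/ and viewed, at most 10 in all, crops included, and the job is handed in when it is done.

```bash
mkdir -p pics; cat > h.py <<'E'
import numpy as np, cv2
from bench import r
def ray(cam,xy,z):
    m=r.camera_model(cam); 
    T=np.array(m["world_from_camera"]); d=T[:3,:3]@np.linalg.solve(np.array(m["mtx"]),[xy[0],xy[1],1.])
    o=T[:3,3]; return o+d*(z-o[2])/d[2]
E
python3 - <<'E'
from h import *
H={'key_yellow_top':.137,'key_blue_top':.137,'key_green_top':.137,'key_red_top':.137,'door_hinge':.0585,'door_push':.09,'garage':0,'police_car_center':.015,'petrol_pump_center':.0555,'tin_center':.036,'racer_center':.02}
for c in ('top','scene'):
    im=r.get_image(c); cv2.imwrite(f'pics/{c}0.png',im)
    print(c,np.array(r.camera_model(c)['world_from_camera'])[:3,3].round(3))
    for k,z in H.items():
        for d in r.mark_of(c,k)[:2]: print(k,np.round(d['xy'],1),round(d['conf'],2),ray(c,d['xy'],z).round(4))
o=r.observe();print(o['time'],o['ee_rot'])
E
```

```text
top [0.425 0.055 0.965]
key_yellow_top [250.  191.7] 0.58 [0.5113 0.1552 0.137 ]
key_yellow_top [271.5 179.6] 0.18 [0.5374 0.1104 0.137 ]
key_blue_top [279.4 185.5] 0.41 [0.5251 0.0936 0.137 ]
key_green_top [241.8 165.1] 0.49 [0.5677 0.1738 0.137 ]
key_red_top [274. 158.] 0.47 [0.5835 0.1059 0.137 ]
door_hinge [313.8 211.1] 0.94 [0.4766 0.0178 0.0585]
door_push [346.5 165.5] 0.81 [ 0.577  -0.0526  0.09  ]
garage [267.2 182.8] 0.57 [0.548  0.1299 0.    ]
garage [314.2 212.4] 0.19 [0.4768 0.0144 0.    ]
police_car_center [420.8 223.6] 0.97 [ 0.4525 -0.2373  0.015 ]
petrol_pump_center [425.6 149. ] 0.69 [ 0.6231 -0.2384  0.0555]
tin_center [156.8 267.6] 0.86 [0.3416 0.3816 0.036 ]
racer_center [249.6 190.4] 0.68 [0.5267 0.1704 0.02  ]
racer_center [424.6 149.3] 0.45 [ 0.63   -0.2474  0.02  ]
scene [1.326 0.116 0.709]
key_yellow_top [317.6 212.1] 0.45 [0.5105 0.1675 0.137 ]
key_blue_top [290.3 213.8] 0.64 [0.5197 0.0977 0.137 ]
key_green_top [320.3 223.2] 0.57 [0.5579 0.1725 0.137 ]
key_green_top [154.9 264.4] 0.16 [ 0.7175 -0.1929  0.137 ]
key_red_top [295. 228.] 0.46 [0.579  0.1105 0.137 ]
door_hinge [266.1 225.5] 0.95 [0.4671 0.029  0.0585]
door_push [234.5 242.6] 0.94 [ 0.582 -0.041  0.09 ]
police_car_center [175.8 230.8] 0.55 [ 0.4424 -0.2414  0.015 ]
petrol_pump_center [154.2 266.1] 0.88 [ 0.6369 -0.2367  0.0555]
petrol_pump_center [235.4 240.8] 0.39 [ 0.5329 -0.0484  0.0555]
tin_center [387.5 206.5] 0.95 [0.3316 0.3908 0.036 ]
1.2 [7.26106639e-06 9.82676176e-01 1.85330873e-01 1.11322428e-05]
```

```bash
python3 -c "
import cv2,numpy as np
a=cv2.imread('pics/top0.png');b=cv2.imread('pics/scene0.png')
cv2.imwrite('pics/top0b.png',cv2.resize(a,(800,600),interpolation=2));cv2.imwrite('pics/scene0b.png',cv2.resize(b,(800,600),interpolation=2))"
```

```text
(no output)
```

View pics/top0b.png

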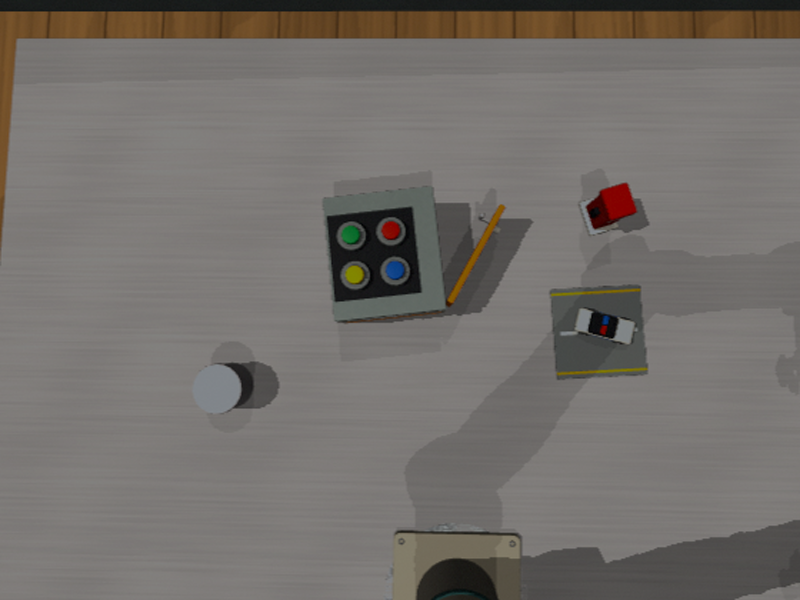

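View pics/scene0b.png

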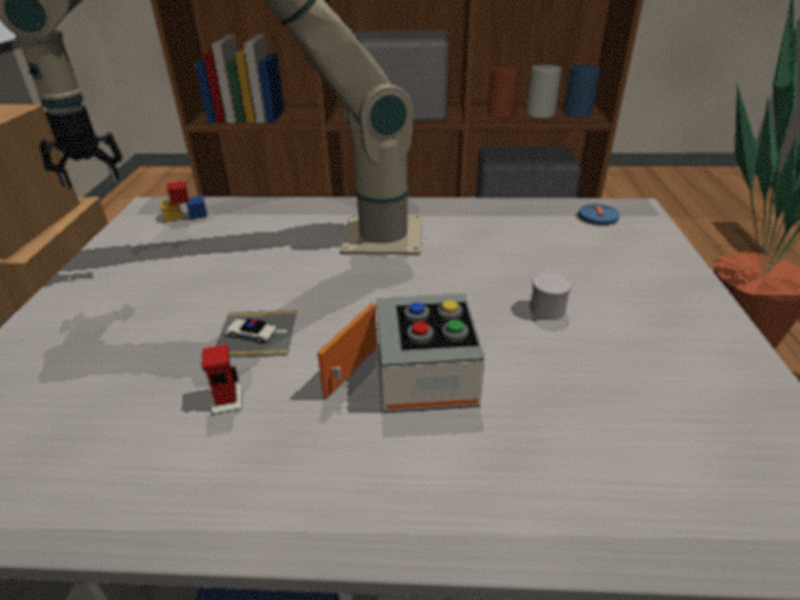

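The top view (800-px scale) shows the garage at (385,255), with its doorway facing right, towards world -y. The door runs from its hinge at (450,303) to its free edge at (502,207). The keys are green (351,235), red (391,231), yellow (354,275) and blue (395,270). The pump is at (610,208), the police car at (604,325) and the tin at (217,388). The scene view agrees.

Next I fit the garage pose from the key colours.

```bash
cat > fit.py <<'E'
from h import *
from scipy.optimize import least_squares
def blob(im,near,lo,hi,rad):
    h=cv2.cvtColor(im,cv2.COLOR_BGR2HSV); m=cv2.inRange(h,lo,hi)
    k=np.zeros_like(m); cv2.circle(k,near,rad,255,-1); m&=k
    M=cv2.moments(m,True); return (M['m10']/M['m00'],M['m01']/M['m00']),M['m00'],m
C={'yellow':((22,150,60),(35,255,255)),'blue':((100,130,50),(125,255,255)),'green':((45,130,40),(80,255,255)),'red':((0,170,60),(6,255,255))}
N={'top':{'green':(351,235),'red':(391,231),'yellow':(354,275),'blue':(395,270)},'scene':{'green':(457,328),'red':(420,330),'yellow':(451,308),'blue':(417,310)}}
# garage-frame keys: x=-15 front, +45 back; doorway faces world -y, garage +y ~ world -x
G={'red':(-.015,-.03),'blue':(-.015,.03),'green':(.045,-.03),'yellow':(.045,.03)}
def R(t): return np.array([[np.cos(t),-np.sin(t)],[np.sin(t),np.cos(t)]])
if __name__=='__main__':
    for c in ('top','scene'):
        im=cv2.imread(f'pics/{c}0.png'); P={}
        for k in C:
            n=tuple(int(v*.7) for v in N[c][k]); xy,a,_=blob(im,n,*C[k],11)
            P[k]=ray(c,xy,.135)[:2]; print(c,k,np.round(xy,1),a,P[k].round(4))
        f=lambda p:np.concatenate([p[:2]+R(p[2])@G[k]-P[k] for k in C])
        s=least_squares(f,[.55,.12,1.57]); print(s.x.round(4),np.abs(s.fun).max().round(4),'hinge',(s.x[:2]+R(s.x[2])@[-.091,.085]).round(4))
    im=cv2.imread('pics/top0.png'); _,a,m=blob(im,(333,178),(7,170,60),(20,255,255),50)
    q=np.argwhere(m)[:,::-1]; W=np.array([ray('top',v,.111)[:2] for v in q]); c=W.mean(0)
    u=np.linalg.svd(W-c,full_matrices=False)[2][0]; pr=(W-c)@u; print('door',c,u,pr.min(),pr.max(),c+u*pr.min(),c+u*pr.max(),'width',np.ptp((W-c)@[-u[1],u[0]]))
E
python3 fit.py
```

```text
top yellow [247.9 191.9] 136.0 [0.5111 0.1598]
top blue [276.1 188.7] 135.0 [0.5184 0.1004]
top green [245.1 163.9] 129.0 [0.5706 0.1671]
top red [273.1 160.8] 126.0 [0.5779 0.1078]
[0.5463 0.1189 1.6929] 0.0001 hinge [0.4731 0.0182]
scene yellow [314.5 213.8] 54.0 [0.5154 0.1596]
scene blue [291.4 215.2] 62.0 [0.5231 0.1006]
scene green [318.4 227.3] 73.0 [0.5723 0.1675]
scene red [293.7 228.9] 76.0 [0.58   0.1074]
[0.5496 0.1189 1.6991] 0.0013 hinge [0.4769 0.0178]
door [ 0.54592835 -0.01992652] [-0.88179203  0.47163843] -0.08577417560233831 0.08303443482347582 [ 0.62156334 -0.06038092] [0.47270925 0.01923571] width 0.010036673994105967
```

```bash
cat >> h.py <<'E'
GP=np.array([.547,.119,1.694]); t=GP[2]
RG=np.array([[np.cos(t),-np.sin(t)],[np.sin(t),np.cos(t)]])
def w(x,y): return GP[:2]+RG@[x,y]
HINGE=w(-.091,.085); SH=t-np.pi/2
def quat(phi): return [0,np.cos(phi/2),np.sin(phi/2),0]
SGN=1
def door(th,off,z=.088,rad=.12):
    a=SH-th; d=np.array([np.cos(a),np.sin(a)]); n=np.array([d[1],-d[0]])
    return [*(HINGE+rad*d+off*n),z], quat(a+SGN*np.pi/2)
E
python3 - <<'E'
import h; from h import *
for s in (1,-1):
    h.SGN=s
    for th in (.613,0): 
        j=r.solve_ik(*door(th,.05)); print(s,th,door(th,.05)[0],None if j is None else np.round(j,2))
E
```

```text
1 0.613 [np.float64(0.5561966250132662), np.float64(-0.08233103615721979), 0.088] [ 0.19  0.7  -0.15  1.88  0.18  0.57 -0.56]
1 0 [np.float64(0.5990625040937007), np.float64(-0.016629995456364344), 0.088] [ 0.16  0.76 -0.3   1.78  0.33  0.66 -0.2 ]
-1 0.613 [np.float64(0.5561966250132662), np.float64(-0.08233103615721979), 0.088] [-0.3   0.81  0.65  1.9  -0.75  0.7  -2.83]
-1 0 [np.float64(0.5990625040937007), np.float64(-0.016629995456364344), 0.088] [-0.32  0.8   0.51  1.79 -0.57  0.7  -2.52]
```

```bash
python3 - <<'E'
from h import *
r.command_gripper(0)
p,q=door(.613,.06); r.move_ptp([p[0],p[1],.2],q); r.move_straight(p,v=.15)
f0=np.array(r.observe()['wrist_force'])
for th in (.613,.5,.4,.3,.2,.14):
    p,q=door(th,.016); s=r.move_straight(p,q,v=.12,max_force=20)
    o=r.observe(); print(th,s,np.round(o['eef_pos']-np.array(p),4),np.round(o['wrist_force']-f0,1),round(o['time'],1))
    if s: break
cv2.imwrite('pics/a1.png',cv2.resize(r.get_image('top')[90:240,180:400],(792,540),interpolation=2))
E
```

```text
0.613 False [-0.0001 -0.0001  0.0003] [ 0.2 -1.9  0.3] 5.5
0.5 False [-0.0003 -0.0006  0.    ] [ 0.6 -0.3  0.6] 5.8
0.4 False [-0.0003 -0.0003 -0.    ] [-0.6 -1.5  0.2] 6.1
0.3 False [-0.0002 -0.0001 -0.    ] [-0.6 -0.6  0.7] 6.3
0.2 False [-0.0002  0.      0.    ] [-0.2 -2.3  0.9] 6.6
0.14 False [-0.0002 -0.0002 -0.    ] [-0.2 -1.9  0.5] 6.8
```

View pics/a1.png

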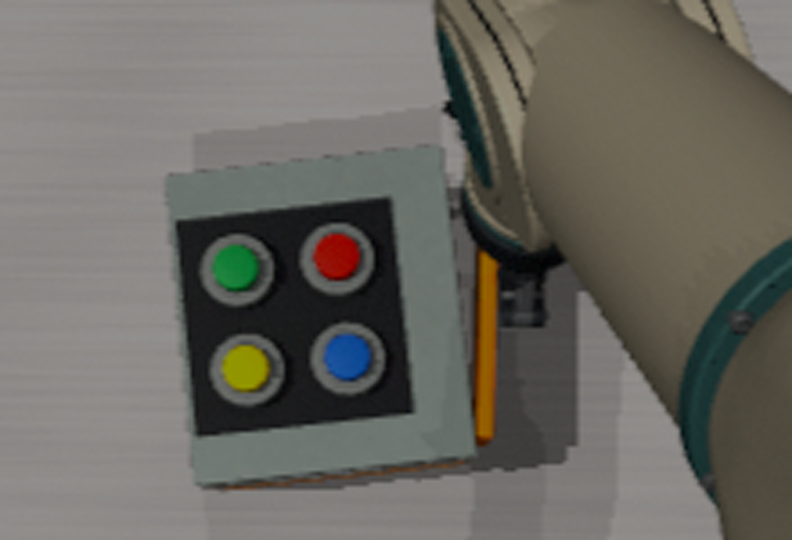

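The door (strip at x≈487, y 250–440) is in contact with the fingers and about 0.1–0.15 rad from shut. I'll push it through the catch.

```bash
python3 - <<'E'
from h import *
f0=np.array(r.observe()['wrist_force'])
for th in (.10,.08,.06,.04,.02,.0,-.02,-.04,-.06):
    p,q=door(th,.016); s=r.move_straight(p,q,v=.04,max_force=25)
    o=r.observe(); print(th,s,np.round(o['eef_pos']-np.array(p),4),np.round(o['wrist_force'],1),round(o['time'],1))
    if s or (th<=0 and np.linalg.norm(o['wrist_force']-f0)>16): break
p,q=door(0,.06); r.move_straight(p,v=.15); r.move_straight([p[0],p[1],.21],v=.25)
p,q=door(0.9,.2); r.move_straight([p[0],p[1]-.05,.21],v=.3)
cv2.imwrite('pics/a2.png',cv2.resize(r.get_image('top')[90:240,180:400],(792,540),interpolation=2)); print(r.observe()['time'])
E
```

```text
0.1 False [-0.      0.0001  0.    ] [-0.5 -0.8 -0.1] 7.1
0.08 False [-0.0001 -0.0008 -0.0001] [ 0.4 -1.5 -0.3] 7.4
0.06 False [-0.0001 -0.001  -0.0001] [ 0.  -3.7 -0.1] 7.6
0.04 False [0.0002 0.002  0.0001] [ 0.2 -0.3  0.2] 7.9
0.02 False [0.    0.001 0.   ] [-0.1 -0.6 -0.9] 8.1
0.0 False [-0.      0.0002 -0.    ] [-0.4  1.  -0.4] 8.4
-0.02 False [ 0.0002 -0.0022  0.    ] [ 1.4 -5.2  0.6] 8.6
-0.04 False [ 0.0004 -0.0046  0.    ] [ 2.1 -9.6 -0. ] 8.9
-0.06 False [ 0.0008 -0.007   0.0001] [  2.7 -13.4   0.5] 9.1
11.45
```

View pics/a2.png

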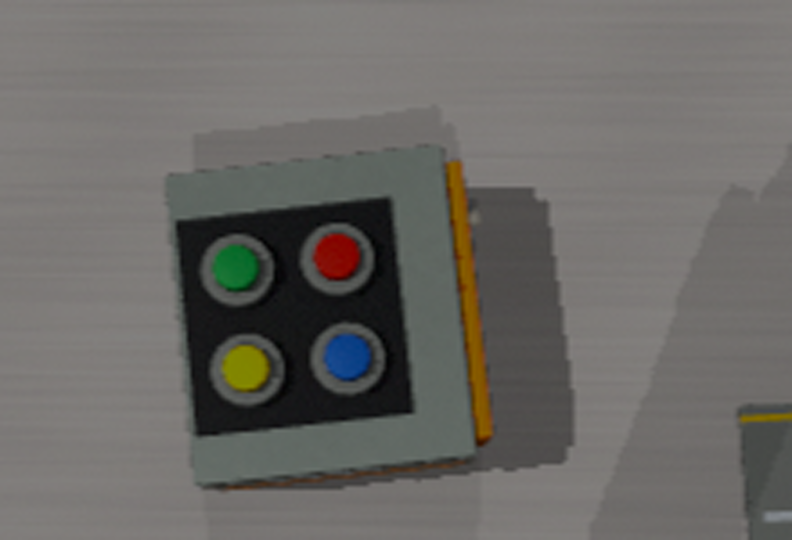

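The catch snapped: force peaked near 0.05 rad, dropped, then built against the stop. The orange strip, (455,165) to (485,440), now lies flush and parallel with the front. Next are the keys, stopping after yellow if anything looks wrong.

```bash
cat > press.py <<'E'
from h import *
import sys
from fit import G
q=door(0,0)[1]
for k in sys.argv[1:]:
    x,y=w(*G[k])
    if r.observe()['eef_pos'][1]<0: r.move_ptp([x,y,.21],q)
    else: r.move_straight([x,y,.165],q,v=.15)
    r.move_straight([x,y,.142],v=.1); r.pause(.2); f0=np.array(r.observe()['wrist_force'])
    for z in np.arange(.138,.1199,-.002):
        s=r.move_straight([x,y,z],v=.03,max_force=15); o=r.observe(); f=o['wrist_force'][2]-f0[2]
        print(k,round(z,3),s,np.round(o['eef_pos'],4),round(f,1))
        if s or f>9: break
    r.pause(.3); print('held',np.round(r.observe()['eef_pos'],4))
    r.move_straight([x,y,.165],v=.06); r.pause(.4)
print(r.observe()['time'])
E
python3 press.py yellow
```

```text
yellow 0.138 False [0.5115 0.1599 0.1378] -0.5
yellow 0.136 False [0.5119 0.1601 0.1361] 0.4
yellow 0.134 False [0.5119 0.1601 0.1341] 2.7
yellow 0.132 False [0.5119 0.1601 0.1321] 2.8
yellow 0.13 False [0.5119 0.1601 0.131 ] 11.3
held [0.5119 0.1601 0.131 ]
16.775
```

Yellow bottomed out at z = 0.131 with a clear force rise, exactly as expected.

```bash
python3 press.py blue green | grep -E "0.13 |0.128|held|^[0-9]"; python3 - <<'E'
from h import *
p,q=door(0.9,.2); o=r.observe()['eef_pos']; r.move_straight([o[0],o[1],.24],v=.25); r.move_ptp([.4,-.35,.3],q)
cv2.imwrite('pics/a3.png',cv2.resize(r.get_image('top'),(800,600),interpolation=2)); print(r.observe()['time'])
E
```

```text
blue 0.13 False [0.5193 0.1005 0.1309] 10.8
held [0.5194 0.1005 0.131 ]
green 0.13 False [0.5715 0.1675 0.131 ] 10.9
held [0.5715 0.1675 0.131 ]
24.6417
27.1167
```

View pics/a3.png

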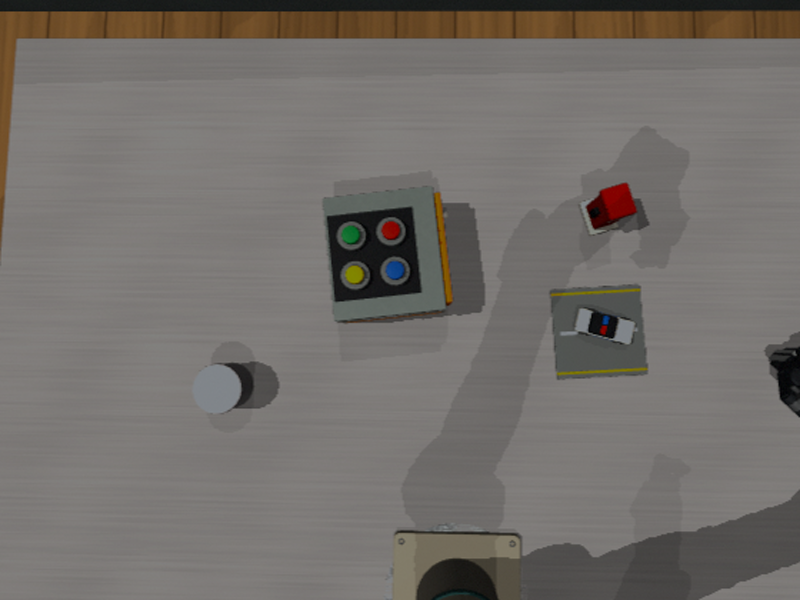

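The door is shut flush at (443,248). The pump (610,208), police car (604,325) and tin (217,388) have not moved, and the arm is clear.

```bash
python3 -c "from bench import r; print(r.hand_in())"
```

```text
the job is handed in; nothing more can be done
None
```

I shut the garage door through its catch, then pressed yellow, blue and green fully down in that order, never touching red; the pump, police car and tin stayed where they were, and I handed the job in at about 27 s.

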